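# Tip the dry clay scraps into the reclaim tub

### The arm

A 6-joint arm with a two-finger parallel gripper is mounted at the origin on the work surface. World frame = base frame: x ahead of the robot, y to its left, z up, the work surface at z = 0. Lengths are in m, angles in degrees, forces in N, time in s.
With the tool pointing down it reaches from about 0.4 to 0.825 m from the base axis. Payload 7 kg.
Tool frame: the origin (TCP) lies at the very end of the fingers, on their centre line; the grasp point (between the pads) lies 19 mm behind it; z points along the fingers, y is the line along which they close (so a half turn about z gives the same grasp; the last joint's range is limited). The gripper opens to 88 mm and grips with 3 to 60 N. Pads are 19 mm wide; open, the fingers measure 130 mm over their backs; the gripper's body (78 mm by 193 mm) begins 47 mm behind the grasp point.
Start: joints at [89.215, 20.546, 0.682, 0, -70.136, -16.507], TCP at [0.201, 0.644, 0.227] pointing down, gripper open.
Joint ranges: [-176.03, 176.03], [-82.01, 121.73], [-58.28, 71.71], [-173.87, 95.51], [-174.79, -0.11], [-173.66, 173.66]. Speed limits (degrees/s): [136.94, 136.94, 172.46, 180, 180, 180].

### API

Orientations are given as [roll, pitch, yaw] about the fixed x, y, z axes, in that order (R = Rz(yaw) Ry(pitch) Rx(roll)).
In Python, from plant import get_state, imaging, r, finder gives the robot as it stands.
- The arm moves only by the shell command python3 -m handwheel 'ROWS' [FORCE]. ROWS is JSON, a list of rows, each a list of 5 numbers: the closure, from 0 (fully open) to 1 (shut), then the shift along the world's x, y, z in cm, then the turn about the world's z in degrees. A call has 1 to 8 rows; each row is the pose to reach, as a shift and turn from the pose commanded when the call began; what a row does not reach only later rows make up. A row lasts 1/8 s, in which the tool goes at most 62.5 mm and 10.7 degrees, less where a joint would pass 70% of its speed; a pose out of reach is approached as far as the arm can. A call with a gripper value outside its range is refused whole. The fingers move at their own pace and stop on an object; FORCE is the grip in N (left out, the last holds). Time passes only in rows, so rows that repeat a pose let the fingers close. It gives the time, the measured TCP pose, the force, the opening and the grip force at its end, in the units of the state.
- get_state(): the state, without advancing time (a new reading comes with each control period).
- imaging.capture(name): name is "side" or "top"; returns (picture, depth): 400x640x3 uint8, red, green, blue; 400x640 float32, m along the optical axis (not along the pixel's ray), 0 where there is no reading.
- imaging.get_calibration(name): a dict with "fx", "fy", "cx", "cy" (pixels), "rvec" (rotation vector, rad) and "tvec" (3), from world to camera coordinates, as OpenCV has them. Camera axes: x right, y down, z forward; pixel columns grow to the right and rows downward; lengths in m; the calibration is good to about 2 mm. A picture is of the moment at which its call begins. get_calibration takes no time and is no camera call.
- r.close_job(): hands the job in; it is judged then, once.
Trained networks look in the newest picture that a camera, given by its name, has taken for a name from the list of things; names that differ only in an ending like _2 or _b are one class to them, and where a whole thing is asked for, a point or a joint stands for the part that bears it (a point fixed in the world has none). Each returns a list of dicts, best first, with "p" (0 to 1); they miss things now and then, are a little off and sometimes report something else, mostly with a low value. They report only what shows in the picture. A call takes as long as a camera call. They do not tell look-alikes from the thing itself.
- finder.cut_out(camera, query): "region" (400x640 bool, what is visible of it) and "pixel" ([column, row] in pixels, amid what is visible of it).
The state is a dict: "time_s": time; "joints": joint angles; "qd": joint speeds; "joint_torque": joint torques, N m; "tcp_pos": TCP position; "eef_rot": TCP orientation; "contact_force": force on the tool from outside, world axes, zero at the start; "moment": the same for the moment, N m; "gripper_width": finger opening in m; "gripper_force": force on a finger pad.
Only numpy, scipy, OpenCV 4.12 (cv2) and the standard library are available. Lean on these libraries where they do the work, as an engineer would, in place of code of your own. Each camera call takes 0.05 s, during which the arm holds its last target. There are 200 camera calls.

### The job

Draw the plywood scrap tray out from under the low bench shelf (its side lugs give a grip) until its tall end board is clear of the shelf, and let go of it flat on the table with the four dry clay scraps still on it. Take it again by the end board, tip all the scraps over its open end into the tub, and lay the empty tray back flat on the table. Then put the lid on the tub so that it sits level and home; do not shift the tub or the other things on the table.

Things in the scene. Friction and masses are not known exactly. Their poses are not given: they have to be found in the camera images.
- riser: low grey steel bench shelf, fixed: plate 220 (its x) by 340 (its y) by 12 thick, underside 85 above the table, top 97, on a solid side panel at each y end; a clay block and a wooden box stand on its rear half, up to 167 high. Origin: on the table under the centre of the plate; its front edge is at x = -110 mm in its own frame (-x faces the robot, within 6 degrees)
- tray: plywood tray 220 long (x), 120 wide (y), 0.28 kg. Origin: centre of the underside. Floor 5 thick, sides 24 high and 6 thick, open at the -x end, end board 52 high at the +x end. At the start the board is about 55 mm inside the shelf's front edge; the open end points out to the robot (axes within 10 degrees of the world's). Clay slides on it at a tilt of 18 to 26 degrees
- tray_board (a point): middle of the tray's end board, at (102, 0, 34) mm in the tray's frame; the board is 16 mm thick along the tray's x, 120 long along y, its top 18 mm above this point
- tray_lug_left (a point): middle of the wooden lug outside the tray's +y side, at (-30, 72, 26) mm in the tray's frame: a block 30 long (tray x) by 24 (tray y), from 8 to 40 mm above the table. Same height and axes as the other lug
- tray_lug_right (a point): middle of the same lug on the tray's -y side, at (-30, -72, 26) mm in the tray's frame
- scrap_bud: dry clay rosebud, round, 36 diameter, 33 high, 30 g, on the tray. Origin: centre of its underside as it starts
- scrap_slab: dry clay slab offcut 40 x 28 x 18 high, 35 g, on the tray. Origin: centre of its underside as it starts
- scrap_block: dry clay block 30 x 30 x 26 high, 40 g, on the tray. Origin: centre of its underside as it starts
- scrap_stem: dry clay stem piece 42 x 24 x 22 high, 30 g, on the tray. Origin: centre of its underside as it starts
- tub: round white plastic reclaim tub, loose, 1.6 kg, open on top: 210 outer diameter, 200 inner, 100 high, floor 6 thick. Origin: centre of the underside. It stands to the left or the right of the tray, the lid lying on the other side
- tub_rim (a point): centre of the tub's mouth, at the height of the rim, 100 mm above the table
- lid: round white lid, 0.16 kg, lying right way up: underneath a plug 180 diameter by 8 high, on it a disc 224 diameter by 6 thick, a knob 28 diameter by 36 high in the middle. Origin: centre of the plug's underside. Seated on the tub, the plug is in the mouth with 10 mm to spare all round and the origin is 92 mm above the tub's underside
- lid_knob (a point): a point on the knob's axis 38 mm above the lid's underside, where it is gripped; the disc's top is 24 mm below it
- knife: wooden modelling knife, about 140 long, 10 high, a bystander to leave alone. Origin: middle of its underside
- loop_tool: wooden loop tool, about 130 long, 10 high, a bystander. Origin: middle of its underside
- rib: flat wooden scraper 75 x 40 x 6, a bystander at the left. Origin: centre of the underside
- jar: glass jar 70 diameter, 100 high, a bystander. Origin: centre of the underside
- clay_lump: lump of clay 110 x 90 x 70 high, 1.5 kg, a bystander. Origin: centre of the underside
- mallet: wooden mallet lying down at the right of the table, a bystander. Origin: under the middle of its length
There are look-alikes about, which are no part of the job. Leave any green or yellow look-alike of the scrap_slab alone.

How it is judged:
By the outcome, as a careful person would: the job done as asked, in the order asked, and still so for the second after the job is handed in, with the robot touching nothing.
It also fails if it takes over 72 s, if anything falls off the work surface, if the arm or the gripper's body presses on something with over 40 N, if the wrist force passes 120 N, or if a joint passes its speed limit or range.

## Working session

There is one attempt and no reset: what is moved stays moved. The work goes in short steps, Python scripts to look and compute and a shell command to move; the robot and the scene stay as the last step left them, time stands still between calls to the robot, and variables do not carry over. Pictures are saved under pics/ and viewed, at most 10 in all, crops included, and the job is handed in when it is done.

```bash
mkdir -p pics; cat > h.py <<'E'
import numpy as np, cv2
from plant import get_state, imaging, r, finder
def cal(c):
    k=imaging.get_calibration(c); R,_=cv2.Rodrigues(np.array(k["rvec"],float)); return k,R,np.array(k["tvec"],float).ravel()
def cloud(c,d):
    k,R,t=cal(c); v,u=np.mgrid[0:400,0:640]
    P=np.stack([(u-k["cx"])*d/k["fx"],(v-k["cy"])*d/k["fy"],d],-1)
    W=(P-t)@R; W[d<=0]=np.nan; return W
def snap(c,name=None):
    p,d=imaging.capture(c)
    if name: cv2.imwrite(f"pics/{name}.png",p[...,::-1])
    return p,d,cloud(c,d)
E
python3 - <<'E'
from h import *
ims=[]
for c in ("top","side"):
    p,d,W=snap(c,c+"0")
    ims.append(p)
    np.save(c+"0.npy",W); k,R,t=cal(c); print(c,"cam at",-R.T@t)
    for q in ["tray","tray_lug_left","tray_board","scrap_bud","scrap_slab","scrap_block","scrap_stem","tub","lid","lid_knob","riser","jar","clay_lump","mallet","knife","loop_tool","rib"]:
        for o in finder.cut_out(c,q)[:4]:
            w=W[o["region"]]; w=w[~np.isnan(w[:,0])]
            if o["p"]>.25 and len(w): print(q,round(o["p"],2),np.round(o["pixel"]),len(w),"med",np.round(np.median(w,0),3),"lo",np.round(np.percentile(w,2,0),3),"hi",np.round(np.percentile(w,98,0),3))
print(get_state())
E
```

```text
top cam at [ 0.37391964 -0.06110937  1.26759894]
tray 0.57 [278. 200.] 2223 med [0.596 0.041 0.007] lo [ 0.515 -0.031  0.   ] hi [0.686 0.112 0.042]
tray 0.36 [482. 242.] 1017 med [ 0.467 -0.553  0.024] lo [ 0.411 -0.691  0.001] hi [ 0.536 -0.451  0.03 ]
tray_lug_left 0.65 [280. 200.] 2199 med [0.598 0.042 0.007] lo [ 0.516 -0.031  0.001] hi [0.687 0.112 0.042]
tray_board 0.7 [278. 198.] 2085 med [0.595 0.04  0.007] lo [ 0.515 -0.031  0.001] hi [0.686 0.111 0.042]
tray_board 0.37 [180. 272.] 5386 med [0.388 0.321 0.008] lo [0.292 0.2   0.001] hi [0.486 0.403 0.102]
scrap_bud 0.62 [290. 210.] 103 med [0.573 0.012 0.033] lo [ 0.56  -0.004  0.019] hi [0.587 0.028 0.04 ]
scrap_bud 0.39 [203. 184.] 87 med [0.64  0.269 0.01 ] lo [0.6   0.264 0.005] hi [0.685 0.274 0.016]
scrap_slab 0.46 [266. 211.] 140 med [0.57  0.069 0.023] lo [0.551 0.055 0.005] hi [0.589 0.086 0.027]
scrap_slab 0.46 [326. 262.] 108 med [ 0.419 -0.102  0.019] lo [ 0.402 -0.116  0.013] hi [ 0.437 -0.087  0.024]
scrap_stem 0.45 [270. 187.] 99 med [0.627 0.065 0.026] lo [0.609 0.053 0.009] hi [0.646 0.076 0.032]
tub 0.59 [
[... 3341 characters left out ...]
0.09  0.031]
{'time_s': 1.8, 'joints': array([ 8.92139549e+01,  2.05477197e+01,  6.81325064e-01,  1.44344617e-03,
       -7.01342283e+01, -1.65072688e+01]), 'qd': array([-0.00882856,  0.06224603,  0.00368473,  0.01883262, -0.00613586,
        0.03568734]), 'joint_torque': array([-5.06248180e-04, -5.82363224e+01,  2.93304133e+01,  7.00241402e+00,
        1.25544067e-02, -1.73787095e-05]), 'tcp_pos': array([0.20066909, 0.64446934, 0.22654561]), 'eef_rot': array([ 1.79999788e+02, -1.47858028e-03, -1.72928234e+01]), 'contact_force': array([ 0.43373567, -0.00218081,  0.49739758]), 'moment': array([-0.02116889,  0.03232133, -0.00829999]), 'gripper_force': 0.0, 'gripper_width': 0.08771000640248373}
```

View pics/top0.png

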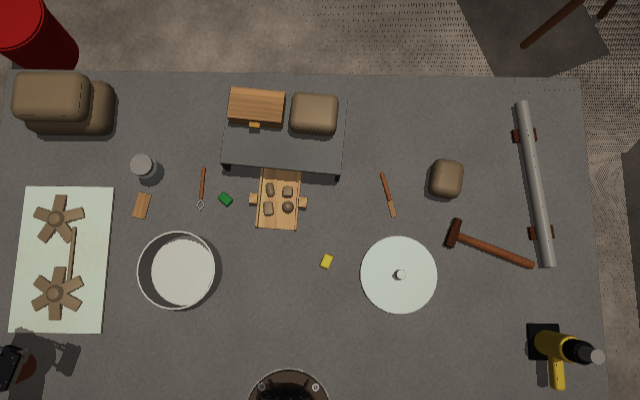

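View pics/side0.png

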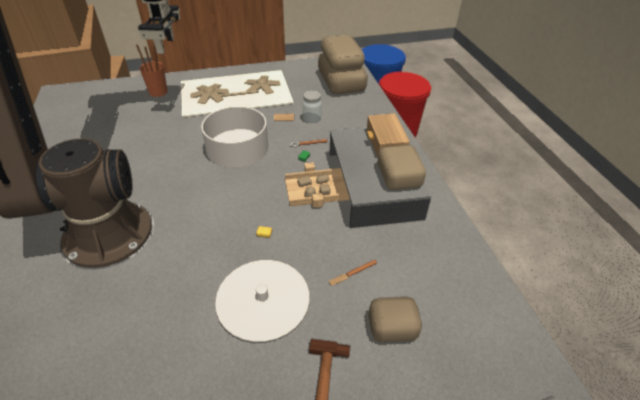

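```bash
python3 - <<'E'
from h import *
W=np.load("top0.npy"); S=np.load("side0.npy")
for n,X in (("top",W),("side",S)):
    x,y,z=X[...,0],X[...,1],X[...,2]
    for nm,yl,yh in (("L",.088,.14),("R",-.07,-.012)):
        m=(x>.54)&(x<.64)&(y>yl)&(y<yh)&(z>.033)&(z<.055)
        print(n,nm,m.sum(),np.round([np.median(x[m]),np.median(y[m]),np.median(z[m]),x[m].min(),x[m].max(),y[m].min(),y[m].max()],3))
    # side walls
    for nm,yl,yh in (("wallL",.075,.11),("wallR",-.03,.002)):
        m=(x>.515)&(x<.56)&(y>yl)&(y<yh)&(z>.017)&(z<.03); 
        print(nm,m.sum(),np.round([np.median(x[m]),np.median(y[m])],3))
        m=(x>.615)&(x<.66)&(y>yl)&(y<yh)&(z>.017)&(z<.03); print(nm,m.sum(),np.round([np.median(x[m]),np.median(y[m])],3))
    m=(z>.088)&(z<.105)&(x>.6)&(x<.75)&(abs(y-.02)<.19)
    for a in (-.12,.02,.16):
        k=m&(abs(y-a)<.02); print("riser front",a,np.round([np.percentile(x[k],1)],3))
a=cv2.imread("pics/top0.png")[150:290,190:350]; b=cv2.imread("pics/side0.png")[130:250,240:400]
o=np.vstack([cv2.resize(a,(480,420),interpolation=2)[:300],cv2.resize(b,(480,300),interpolation=2)[:300]])
cv2.imwrite("pics/crop1.png",o)
# circles: tub rim and lid disc
for nm,X,c,zl,zh in (("tub",W,(.39,.31),.095,.108),("lid",W,(.382,-.31),.008,.022),("knob",S,(.382,-.31),.04,.06),("knobtop",W,(.382,-.31),.03,.06)):
    m=(np.hypot(X[...,0]-c[0],X[...,1]-c[1])<.125)&(X[...,2]>zl)&(X[...,2]<zh); p=X[m]
    (cx,cy),rr=cv2.minEnclosingCircle(p[:,:2].astype(np.float32)); print(nm,len(p),np.round([cx,cy,rr,p[:,2].max()],3),np.round(p.mean(0),3))
E
```

```text
top L 91 [0.597 0.112 0.04  0.582 0.613 0.1   0.123]
top R 88 [ 0.585 -0.031  0.041  0.572  0.602 -0.042 -0.019]
wallL 45 [0.544 0.1  ]
wallL 44 [0.636 0.094]
wallR 34 [ 0.539 -0.014]
wallR 35 [ 0.635 -0.02 ]
riser front -0.12 [0.657]
riser front 0.02 [0.669]
riser front 0.16 [0.681]
side L 61 [0.597 0.105 0.04  0.582 0.613 0.097 0.122]
side R 76 [ 0.587 -0.036  0.039  0.572  0.603 -0.047 -0.019]
wallL 43 [0.539 0.099]
wallL 47 [0.637 0.091]
wallR 48 [ 0.537 -0.016]
wallR 65 [ 0.632 -0.02 ]
riser front -0.12 [0.657]
riser front 0.02 [0.67]
riser front 0.16 [0.682]
tub 531 [0.39  0.303 0.106 0.107] [0.387 0.307 0.1  ]
lid 4613 [ 0.381 -0.313  0.115  0.022] [ 0.382 -0.31   0.015]
knob 117 [ 0.384 -0.313  0.014  0.055] [ 0.384 -0.315  0.049]
knobtop 86 [ 0.383 -0.31   0.014  0.057] [ 0.383 -0.309  0.049]
```

View pics/crop1.png

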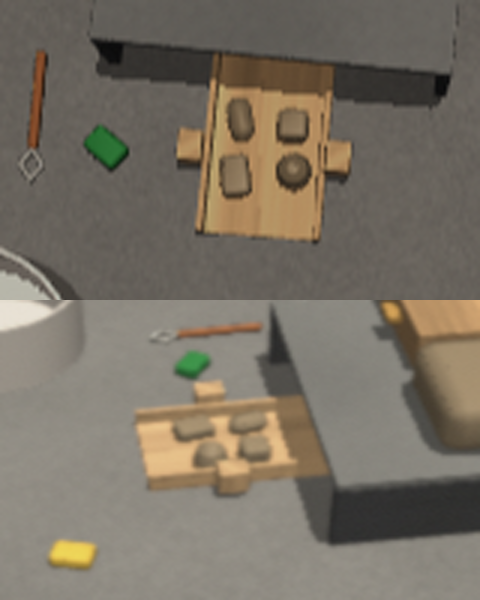

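```bash
python3 -m handwheel '[[0.43,39.6,-53.4,-3,12.9],[0.43,39.6,-53.4,-3,12.9],[0.43,39.6,-53.4,-3,12.9],[0.43,39.6,-53.4,-3,12.9],[0.43,39.6,-53.4,-3,12.9],[0.43,39.6,-53.4,-3,12.9],[0.43,39.6,-53.4,-3,12.9],[0.43,39.6,-53.4,-3,12.9]]' 30
```

```text
time_s: 2.8
tcp_pos: [0.4992, 0.2416, 0.2044]
eef_rot: [-180.0, -0.0, -4.4]
contact_force: [0.2, 1.5, -0.2]
gripper_width: 0.0499
gripper_force: 0.0
```

```bash
python3 -m handwheel '[[0.43,5,-6.5,0,0],[0.43,9.8,-13,0,0],[0.43,9.8,-13.2,-5,0],[0.43,9.8,-13.2,-11,0],[0.43,9.8,-13.2,-13,0],[0.43,9.8,-13.2,-13,0]]'; python3 - <<'E'
from h import *
p,d,W=snap("side","side1"); p2,d2,W2=snap("top","top1")
o=np.vstack([cv2.resize(p2[130:250,220:380],(640,480)[:2],interpolation=2)[:290],cv2.resize(p[100:240,260:400],(640,640),interpolation=2)[150:450]])
cv2.imwrite("pics/crop2.png",o[...,::-1])
E
```

```text
time_s: 3.55
tcp_pos: [0.5952, 0.1105, 0.0722]
eef_rot: [179.9, 0.2, -4.4]
contact_force: [0.2, 0.2, 1.0]
gripper_width: 0.05
gripper_force: 0.0
```

View pics/crop2.png

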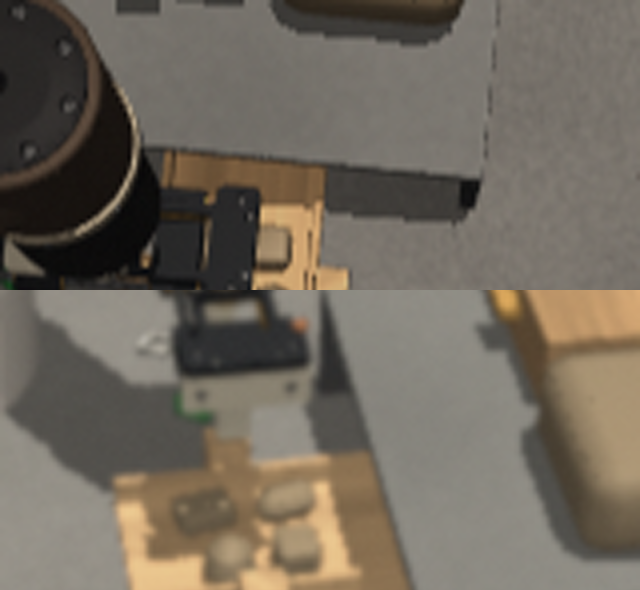

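Crop: gripper straddles the left lug (about (225,440) in the side crop), finger between slab and stem, body clear of the shelf edge. Going down and gripping.

```bash
python3 -m handwheel '[[0.43,0.1,0,-3,0],[0.43,0.1,0,-4.4,0],[0.43,0.1,0,-4.4,0],[1,0.1,0,-4.4,0],[1,0.1,0,-4.4,0],[1,0.1,0,-4.4,0],[1,0.1,0,-4.4,0]]' 30
```

```text
time_s: 4.53
tcp_pos: [0.5977, 0.1117, 0.0307]
eef_rot: [-180.0, -0.1, -4.4]
contact_force: [-0.9, 2.0, 3.8]
gripper_width: 0.0238
gripper_force: 30.0
```

```bash
python3 -m handwheel '[[1,-0.4,0,0,0],[1,-1.2,0,0,0],[1,-2.4,0,0,0],[1,-3.8,-0.2,0,0],[1,-5.2,-0.4,0,0],[1,-6.6,-0.6,0,0],[1,-8,-0.8,0,0],[1,-9.2,-0.9,0,0]]' && python3 -m handwheel '[[1,-1.2,-0.1,0,0],[1,-2.6,-0.2,0,0],[1,-4,-0.3,0,0],[1,-5.4,-0.4,0,0],[1,-6.6,-0.5,0,0],[1,-7.4,-0.6,0,0],[1,-7.8,-0.6,0,0],[1,-7.8,-0.6,0,0]]'
```

```text
time_s: 5.52
tcp_pos: [0.505, 0.1024, 0.0307]
eef_rot: [-179.9, -0.1, -4.4]
contact_force: [5.8, 0.2, 5.6]
gripper_width: 0.0235
gripper_force: 30.0
time_s: 6.52
tcp_pos: [0.4268, 0.0964, 0.0306]
eef_rot: [-180.0, -0.1, -4.4]
contact_force: [1.1, 1.8, 11.1]
gripper_width: 0.0235
gripper_force: 30.0
```

```bash
python3 -m handwheel '[[0.43,0,0,0,0],[0.43,0,0,0,0],[0.43,0,0,0,0],[0.43,0,0,2,0],[0.43,0,0,7,0],[0.43,0,4,13,0],[0.43,2,10,17,-10],[0.43,4,16,17,-20]]' && python3 - <<'E'
from h import *
p,d,W=snap("top","top2"); np.save("top2.npy",W); 
x,y,z=W[...,0],W[...,1],W[...,2]
m=(x>.53)&(x<.59)&(y>-.09)&(y<.12)&(z>.045)&(z<.06)
print("board top",m.sum(),np.round(W[m].mean(0),3)); (c,wh,a)=cv2.minAreaRect(W[m][:,:2].astype(np.float32)*1000); print(c,wh,a)
for nm,yl,yh in (("L",.075,.13),("R",-.09,-.025)):
    m=(x>.38)&(x<.48)&(y>yl)&(y<yh)&(z>.034)&(z<.05); print(nm,m.sum(),np.round(np.median(W[m],0),3))
cv2.imwrite("pics/crop3.png",cv2.resize(p[130:330,180:400],(660,600),interpolation=2)[...,::-1])
E
```

```text
time_s: 7.52
tcp_pos: [0.4622, 0.2402, 0.2004]
eef_rot: [-179.7, -0.1, -24.8]
contact_force: [1.0, -0.6, -0.0]
gripper_width: 0.0496
gripper_force: 0.0
board top 246 [0.553 0.016 0.052]
(553.2619018554688, 15.762187957763672) (118.63404846191406, 16.775524139404297) 86.24187469482422
L 91 [0.425 0.095 0.041]
R 90 [ 0.416 -0.047  0.041]
```

View pics/crop3.png

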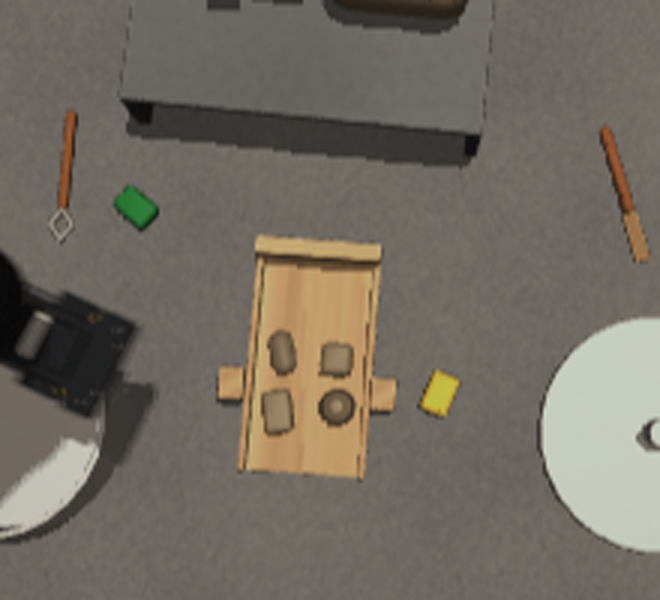

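Tray is out, flat and released with all four scraps on it (board at crop (320,250), clear of the shelf). Moving to the board, closing along tray x.

```bash
python3 -m handwheel '[[0.3,4,-5,0,-10],[0.3,8.7,-10,0,-20],[0.3,8.7,-15,0,-30],[0.3,8.7,-20,0,-40],[0.3,8.7,-23.8,0,-50],[0.3,8.7,-23.8,-3,-60],[0.3,8.7,-23.8,-6,-69.5],[0.3,8.7,-23.8,-9,-69.5]]' && python3 -m handwheel '[[0.3,0,0,0,0],[0.3,0,0,0,0]]'
```

```text
time_s: 8.57
tcp_pos: [0.5476, 0.0001, 0.1058]
eef_rot: [179.9, -0.0, -94.1]
contact_force: [0.3, 0.5, 0.4]
gripper_width: 0.061
gripper_force: 0.0
time_s: 8.82
tcp_pos: [0.5488, 0.0006, 0.108]
eef_rot: [-180.0, -0.0, -93.9]
contact_force: [0.5, -0.3, 0.9]
gripper_width: 0.0612
gripper_force: 0.0
```

```bash
python3 -m handwheel '[[0.3,0.4,1.5,-3,0],[0.3,0.4,1.5,-7,0],[0.3,0.4,1.5,-9.5,0],[0.3,0.4,1.5,-9.5,0],[1,0.4,1.5,-9.5,0],[1,0.4,1.5,-9.5,0],[1,0.4,1.5,-9.5,0],[1,0.4,1.5,-9.5,0]]' 60
```

```text
time_s: 9.82
tcp_pos: [0.5527, 0.0156, 0.0128]
eef_rot: [-180.0, 0.0, -93.9]
contact_force: [-0.2, -0.4, 0.5]
gripper_width: 0.027
gripper_force: 0.0
```

Fingers still closing; one more pause, then a small lift and check.

```bash
python3 -m handwheel '[[1,0,0,0,0],[1,0,0,0,0],[1,0,0,0,0],[1,0,0,0.4,0],[1,0,0,1.5,0],[1,0,0,3,0],[1,0,0,4,0],[1,0,0,4,0]]' && python3 - <<'E'
from h import *
p,d,W=snap("side","side4")
cv2.imwrite("pics/crop4.png",cv2.resize(p[100:280,200:420],(660,540),interpolation=2)[...,::-1])
x,y,z=W[...,0],W[...,1],W[...,2]
m=(x>.34)&(x<.5)&(y>-.08)&(y<-.03)&(z>.06)&(z<.1); print("R lug/side z",m.sum(),np.round(np.percentile(W[m],[5,50,95],axis=0),3))
E
```

```text
time_s: 10.82
tcp_pos: [0.5531, 0.0159, 0.0536]
eef_rot: [-179.9, 0.1, -93.9]
contact_force: [0.7, -0.4, -4.4]
gripper_width: 0.0159
gripper_force: 60.0
R lug/side z 236 [[ 0.36  -0.061  0.061]
 [ 0.42  -0.042  0.066]
 [ 0.488 -0.031  0.082]]
```

View pics/crop4.png

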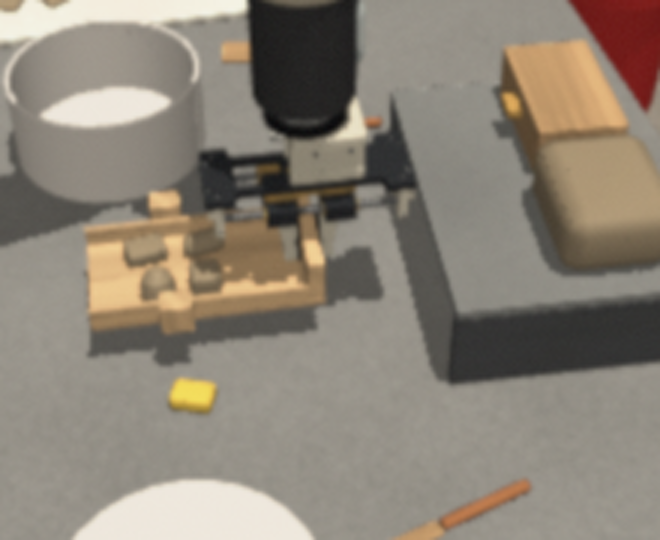

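Tray held level, scraps aboard. Lifting straight up, then across to the tub.

```bash
python3 -m handwheel '[[1,0,0,0.8,0],[1,0,0,2.5,0],[1,0,0,5,0],[1,0,0,8,0],[1,0,0,11,0],[1,0,0,14,0],[1,0.2,0.3,16.8,0],[1,0.6,1,18.2,0]]' && python3 -m handwheel '[[1,0.5,1.5,0.2,0],[1,1,3.8,0.2,0],[1,1.6,6.4,0.2,0],[1,2.2,9,0.2,0],[1,2.8,11.8,0.2,0],[1,3.3,14.6,0.2,0],[1,3.7,17.4,0.2,0],[1,4,20,0.2,0]]' && python3 -m handwheel '[[1,0.2,2.4,0,0],[1,0.4,4.4,0,0],[1,0.6,5.8,0,0],[1,0.6,6.6,0,0],[1,0.6,6.8,0,0],[1,0.6,6.8,0,0]]'; python3 - <<'E'
from h import *
p,d,W=snap("side","side5"); p2,_,_=snap("top","top5")
o=np.hstack([cv2.resize(p[40:220,160:340],(400,400),interpolation=2),cv2.resize(p2[130:330,120:320],(400,400),interpolation=2)])
cv2.imwrite("pics/crop5.png",o[...,::-1])
E
```

```text
time_s: 11.88
tcp_pos: [0.5587, 0.0257, 0.2358]
eef_rot: [-179.9, 0.0, -93.9]
contact_force: [0.1, 1.2, -3.4]
gripper_width: 0.0158
gripper_force: 60.0
time_s: 12.88
tcp_pos: [0.5985, 0.2275, 0.2361]
eef_rot: [180.0, -0.0, -93.9]
contact_force: [0.3, 0.1, -4.2]
gripper_width: 0.0154
gripper_force: 60.0
time_s: 13.62
tcp_pos: [0.6043, 0.2931, 0.2363]
eef_rot: [180.0, -0.0, -93.9]
contact_force: [-0.6, -0.8, -4.3]
gripper_width: 0.0157
gripper_force: 60.0
```

View pics/crop5.png

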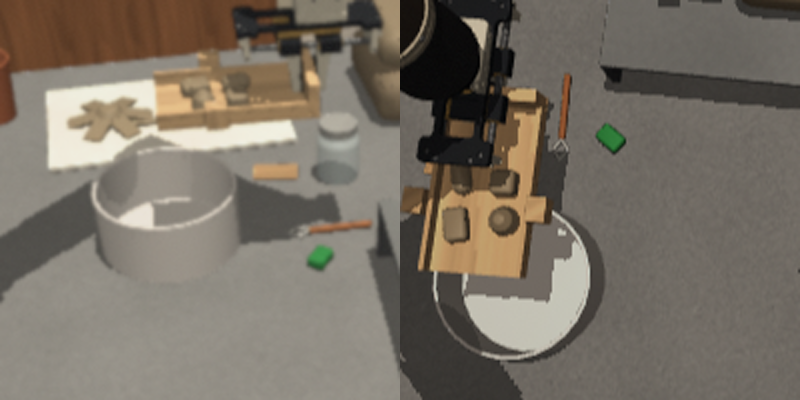

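```bash
python3 -m handwheel '[[0.8,0,0,0,0],[0.78,0,0,0,0],[0.76,0,0,0,0],[0.76,0,0,0,0]]' 60; python3 - <<'E'
from h import *
p,d,W=snap("side","side6")
np.save("s6.npy",W)
x,y,z=W[...,0],W[...,1],W[...,2]
m=(x>.36)&(x<.56)&(y>.19)&(y<.27)&(z>.12)&(z<.3)
for a in np.arange(.36,.56,.025):
    k=m&(abs(x-a)<.0125); print(round(a,3),k.sum(),np.round(np.nanmax(z[k]) if k.any() else 0,3), np.round(np.median(z[k]) if k.any() else 0,3))
E
```

```text
time_s: 14.22
tcp_pos: [0.6044, 0.2935, 0.2362]
eef_rot: [180.0, -0.0, -93.9]
contact_force: [0.2, 0.2, -4.5]
gripper_width: 0.021
gripper_force: 7.9
0.36 0 0 0
0.385 7 0.214 0.206
0.41 69 0.221 0.206
0.435 75 0.231 0.212
0.46 145 0.244 0.23
0.485 100 0.245 0.227
0.51 109 0.24 0.227
0.535 66 0.239 0.226
0.56 33 0.241 0.228
```

The board jams between the opened fingers and the tray droops under control. Opening further.

```bash
python3 -m handwheel '[[0.74,0,0,0,0],[0.72,0,0,0,0],[0.70,0,0,0,0],[0.68,0,0,0,0],[0.68,0,0,0,0]]'; python3 - <<'E'
from h import *
p,d,W=snap("side","side7"); p2,_,_=snap("top","top7")
x,y,z=W[...,0],W[...,1],W[...,2]
m=(y>.19)&(y<.245)&(z>.105)&(z<.3)
for a in np.arange(.36,.58,.025):
    k=m&(abs(x-a)<.0125); print(round(a,3),k.sum(), np.round(np.median(z[k]) if k.any() else 0,3))
o=np.hstack([cv2.resize(p[40:220,160:340],(400,400),interpolation=2),cv2.resize(p2[130:330,120:320],(400,400),interpolation=2)])
cv2.imwrite("pics/crop7.png",o[...,::-1])
E
```

```text
time_s: 14.9
tcp_pos: [0.6044, 0.2936, 0.2362]
eef_rot: [180.0, -0.0, -93.9]
contact_force: [-0.4, -0.6, -3.7]
gripper_width: 0.0282
gripper_force: 7.0
0.36 0 0
0.385 0 0
0.41 11 0.16
0.435 40 0.169
0.46 80 0.187
0.485 98 0.202
0.51 65 0.197
0.535 68 0.207
0.56 67 0.215
```

View pics/crop7.png

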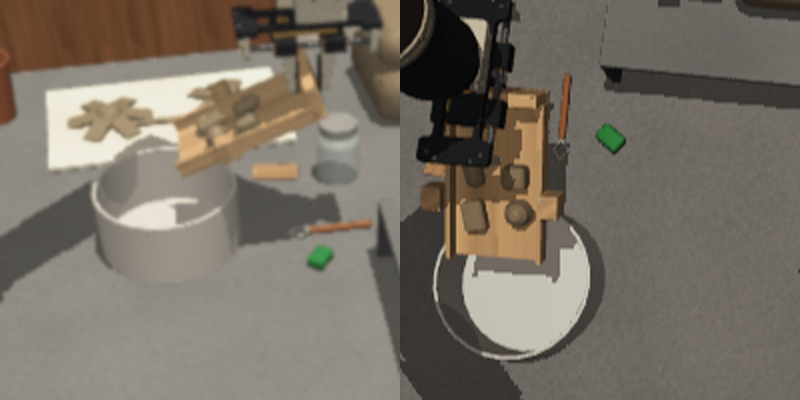

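```bash
python3 -m handwheel '[[0.66,0,0,0,0],[0.64,0,0,0,0],[0.62,0,0,0,0],[0.60,0,0,0,0],[0.59,0,0,0,0],[0.59,0,0,0,0],[0.59,0,0,0,0]]'; python3 - <<'E'
from h import *
p,d,W=snap("side","side8"); p2,_,W2=snap("top","top8")
x,y,z=W[...,0],W[...,1],W[...,2]
m=(y>.19)&(y<.245)&(z>.105)&(z<.3)
for a in np.arange(.36,.58,.05):
    k=m&(abs(x-a)<.0125); print(round(a,3),k.sum(), np.round(np.median(z[k]) if k.any() else 0,3))
o=np.hstack([cv2.resize(p[40:220,160:340],(400,400),interpolation=2),cv2.resize(p2[130:330,120:320],(400,400),interpolation=2)])
cv2.imwrite("pics/crop8.png",o[...,::-1])
E
```

```text
time_s: 15.88
tcp_pos: [0.6047, 0.2937, 0.2369]
eef_rot: [-179.9, 0.0, -93.9]
contact_force: [0.2, -0.1, 0.2]
gripper_width: 0.0364
gripper_force: 0.0
0.36 0 0
0.41 1 0.11
0.46 38 0.114
0.51 72 0.135
0.56 63 0.142
```

View pics/crop8.png

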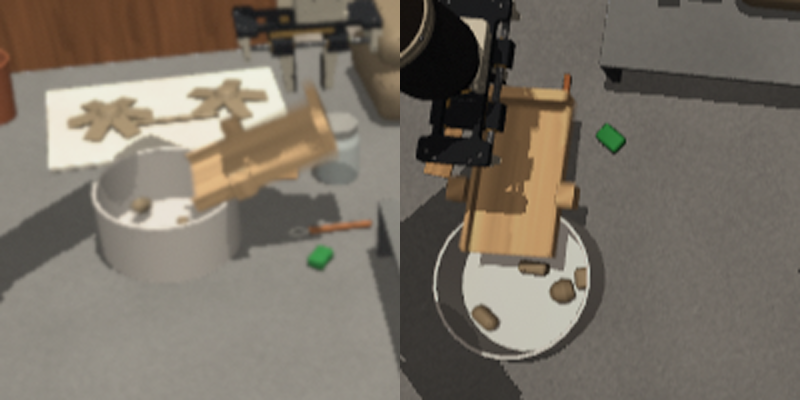

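The four scraps are in the tub (pixels (535,268), (563,292), (582,278), (485,318)), but the tray has slipped from the fingers. Letting it settle, then looking.

```bash
python3 -m handwheel '[[0.3,0,0,0,0],[0.3,0,0,0,0],[0.3,0,0,2,0],[0.3,0,0,2,0],[0.3,0,0,2,0],[0.3,0,0,2,0]]'; python3 - <<'E'
from h import *
p,d,W=snap("side","side9"); p2,_,W2=snap("top","top9"); np.save("s9.npy",W); np.save("t9.npy",W2)
o=np.hstack([cv2.resize(p[40:220,160:340],(400,400),interpolation=2),cv2.resize(p2[130:330,100:300],(400,400),interpolation=2)])
cv2.imwrite("pics/crop9.png",o[...,::-1])
for n,X in (("top",W2),("top0",np.load("top0.npy")),("side",W),("side0",np.load("side0.npy"))):
    m=(np.hypot(X[...,0]-.39,X[...,1]-.306)<.13)&(X[...,2]>.093)&(X[...,2]<.108)&((X[...,0]<.42))
    q=X[m]; A=np.c_[2*q[:,:2],np.ones(len(q))]; s=np.linalg.lstsq(A,(q[:,:2]**2).sum(1),rcond=None)[0]; print(n,len(q),np.round(s[:2],4))
E
```

```text
time_s: 16.73
tcp_pos: [0.6041, 0.2934, 0.2555]
eef_rot: [179.9, -0.0, -93.9]
contact_force: [-0.8, 0.2, -0.1]
gripper_width: 0.0615
gripper_force: 0.0
top 351 [0.3889 0.3024]
top0 359 [0.3889 0.3023]
side 255 [0.389  0.2997]
side0 244 [0.389  0.2999]
```

View pics/crop9.png

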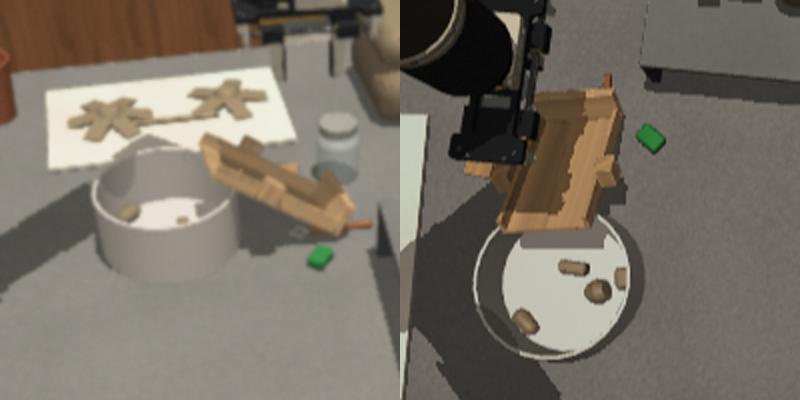

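```bash
cat > pose.py <<'E'
from h import *
def traypts(c):
    out=[]
    for o in finder.cut_out(c,"tray")[:3]: out.append((o["p"],o["region"],o["pixel"]))
    return out
E
python3 - <<'E'
from pose import *
T=np.load("t9.npy");S=np.load("s9.npy")
for c,X in (("top",T),("side",S)):
    for p,rg,px in traypts(c):
        w=X[rg]; w=w[~np.isnan(w[:,0])]
        print(c,round(p,2),np.round(px),len(w),np.round(np.percentile(w,[2,50,98],axis=0),3).tolist())
im=cv2.imread("pics/top9.png"); hs=cv2.imread("pics/side9.png")
def wood(b): 
    h=cv2.cvtColor(b,cv2.COLOR_BGR2HSV); return (h[...,0]>8)&(h[...,0]<24)&(h[...,1]>70)&(h[...,2]>30)
for n,X,b in (("top",T,im),("side",S,hs)):
    x,y,z=X[...,0],X[...,1],X[...,2]
    m=wood(b)&(x>.42)&(x<.72)&(y>.15)&(y<.42)&(z>.004)&(z<.22)
    m&=~((np.hypot(x-.389,y-.302)<.103)&(z<.095))
    np.save(n+"_tp.npy",X[m]); print(n,m.sum())
    # coarse map: max z grid
    for xa in np.arange(.46,.70,.02):
        row=[]
        for ya in np.arange(.20,.40,.02):
            k=m&(abs(x-xa)<.01)&(abs(y-ya)<.01); row.append("%4d"%(1000*np.max(z[k])) if k.sum()>2 else "   .")
        print("%.2f"%xa,*row)
E
```

```text
top 0.88 [183. 216.] 3288 [[0.455, 0.226, 0.02], [0.54, 0.303, 0.082], [0.654, 0.374, 0.142]]
top 0.45 [151. 185.] 62 [[0.642, 0.383, 0.013], [0.645, 0.407, 0.038], [0.682, 0.425, 0.074]]
side 0.62 [283. 121.] 1422 [[0.456, 0.22, 0.017], [0.548, 0.307, 0.081], [0.657, 0.37, 0.144]]
top 3330
0.46    .    .  160  157  142  140  135  137  147    .
0.48    .    .  157  158  133  129  125  122  141    .
0.50    .    .  147  142  119  117  112  108  126  100
0.52    .  138  138  125  101   99   97   94  120  122
0.54    .  141  137   91   88   88   83   79  117  118
0.56    .  125  124   78   73   71   67   65   72    .
0.58    .    .   88   63   60   57   53   50   74    .
0.60    .    .   71   49   45   44   41   41   45    .
0.62    .    .   61   37   34   36   33   34   36    .
0.64    .    .   64   66   66   60   58   56   57    .
0.66    .    .   66   68   61   59   56   53   50    .
0.68    .    .    .   13   11    .    .    .    .    .
side 1420
0.46    .    .  158  142  138  138  135  133  142    .
0.48    .    .  155  150    .  123  122  124  135    .
0.50    .    .  140    .    .  106  111  108  124    .
0.52    .  133  135    .    .   93   97   94  119  116
0.54    .  135  136    .    .    .   79   89  115    .
0.56    .  123  119    .    .    .    .   56   85    .
0.58    .    .   88    .    .   54   51   47   68    .
0.60    .    .   72   12    9   38   38   53   56    .
0.62    .    .   59   11   33   31   31   41   36    .
0.64    .    .   66   60   60   58   57   55   51    .
0.66    .    .   61   63   59   58   55    .    .    .
0.68    .    .    .   13    .    .    .    .    .    .
```

```bash
python3 - <<'E'
from h import *
for n in ("top","side"):
    P=np.load(n+"_tp.npy"); x,y,z=P.T
    m=(x>.48)&(x<.61)&(y>.265)&(y<.345)&(abs(z-(.133-(x-.48)*.71))<.02); A=np.c_[x[m],y[m],np.ones(m.sum())]
    for _ in range(4):
        c=np.linalg.lstsq(A,z[m],rcond=None)[0]; rs=z-(c[0]*x+c[1]*y+c[2]); m=(x>.48)&(x<.61)&(y>.265)&(y<.345)&(abs(rs)<.005); A=np.c_[x[m],y[m],np.ones(m.sum())]
    nn=np.array([-c[0],-c[1],1]); nn/=np.linalg.norm(nn); h=(P-np.array([0,0,c[2]]))@nn
    print(n,m.sum(),np.round(c,3),"n",np.round(nn,3))
    for s,k in (("lugR",(h>.029)&(h<.042)&(y<.28)&(x<.59)),("lugL",(h>.027)&(h<.042)&(y>.35)&(x<.58)),("board",(h>.040)&(h<.055)&(x>.6))):
        q=P[k]; print(s,k.sum(),np.round(np.median(h[k]),3),np.round(q.mean(0),3),np.round(q.min(0),3),np.round(q.max(0),3))
E
```

```text
top 1120 [-0.706 -0.156  0.505] n [0.572 0.126 0.811]
lugR 87 0.034 [0.541 0.233 0.129] [0.527 0.221 0.118] [0.554 0.246 0.142]
lugL 78 0.035 [0.531 0.375 0.114] [0.519 0.363 0.102] [0.543 0.388 0.123]
board 211 0.046 [0.651 0.301 0.056] [0.641 0.244 0.042] [0.663 0.363 0.068]
side 122 [-0.703 -0.166  0.506] n [0.57  0.134 0.811]
lugR 38 0.033 [0.541 0.229 0.129] [0.528 0.218 0.119] [0.556 0.246 0.136]
lugL 26 0.032 [0.532 0.367 0.111] [0.52 0.36 0.1 ] [0.544 0.375 0.119]
board 61 0.045 [0.651 0.292 0.056] [0.639 0.238 0.047] [0.662 0.352 0.066]
```

```bash
python3 -m handwheel '[[0.43,-1,-1,0,10],[0.43,-2,-2,0,20],[0.43,-3,-3,0,30],[0.43,-4,-4,0,40],[0.43,-5,-5,0,50],[0.43,-6.3,-6.1,0,60],[0.43,-6.3,-6.1,0,70],[0.43,-6.3,-6.1,0,80]]' && python3 -m handwheel '[[0.43,0,0,0,10],[0.43,0,0,-4,10],[0.43,0,0,-9,10],[0.43,0,0,-9,10],[0.43,0,0,-9,10]]' 60
```

```text
time_s: 17.92
tcp_pos: [0.5412, 0.2324, 0.2564]
eef_rot: [-180.0, -0.0, -13.6]
contact_force: [-0.4, -1.1, -0.7]
gripper_width: 0.0501
gripper_force: 0.0
time_s: 18.55
tcp_pos: [0.5424, 0.233, 0.168]
eef_rot: [-180.0, -0.1, -3.9]
contact_force: [0.6, 0.4, 1.2]
gripper_width: 0.0501
gripper_force: 0.0
```

```bash
python3 -m handwheel '[[0.43,-0.1,0,-3,0],[0.43,-0.1,0,-5,0],[0.43,-0.1,0,-5,0],[1,-0.1,0,-5,0],[1,-0.1,0,-5,0],[1,-0.1,0,-5,0],[1,-0.1,0,-5,0]]' 30
```

```text
time_s: 19.42
tcp_pos: [0.5404, 0.2327, 0.1165]
eef_rot: [-180.0, -0.0, -3.9]
contact_force: [0.2, 1.2, -0.3]
gripper_width: 0.0245
gripper_force: 28.9
```

```bash
python3 -m handwheel '[[1,0,0,0,0],[1,0,0,0,0],[1,0,0,0.6,0],[1,0,0,1.8,0],[1,0,0,3.5,0],[1,0,0,5.5,0],[1,0,0,7,0],[1,0,0,7,0]]' 60 && python3 - <<'E'
from h import *
for c in ("top","side"):
    p,d,W=snap(c,c+"10")
    for o in finder.cut_out(c,"tray")[:1]:
        w=W[o["region"]]; w=w[~np.isnan(w[:,0])]; print(c,o["p"],o["pixel"],len(w),np.round(np.percentile(w,[2,50,98],axis=0),3).tolist())
    x,y,z=W[...,0],W[...,1],W[...,2]
    h=cv2.cvtColor(p,cv2.COLOR_RGB2HSV); m=(h[...,0]>8)&(h[...,0]<24)&(h[...,1]>70)&(x>.36)&(x<.75)&(y>.15)&(y<.48)&(z>.02)&(z<.25)&~((np.hypot(x-.389,y-.302)<.103)&(z<.095))
    for xa in np.arange(.42,.72,.03):
        print("%.2f"%xa,*["%4d"%(1000*np.median(z[k])) if (k:=m&(abs(x-xa)<.015)&(abs(y-ya)<.015)).sum()>2 else "   ." for ya in np.arange(.17,.45,.03)])
E
```

```text
time_s: 20.42
tcp_pos: [0.5411, 0.2331, 0.1881]
eef_rot: [-179.9, -0.1, -3.9]
contact_force: [0.3, -0.1, -3.1]
gripper_width: 0.0236
gripper_force: 58.6
top 0.7 [170.4, 225.8] 1666 [[0.454, 0.24, 0.1], [0.497, 0.298, 0.184], [0.656, 0.379, 0.222]]
0.42    .    .    .    .    .    .    .    .    .    .
0.45    .    .  213  210  206  202  201    .    .    .
0.48    .    .  204  201  192  188  190    .    .    .
0.51    .    .  190  177  174  168  170  179    .    .
0.54    .    .    .    .    .  155  152  189    .    .
0.57    .    .    .    .    .    .    .    .    .    .
0.60    .    .  127  103    .    .    .    .    .    .
0.63    .    .  111  110  117    .    .    .    .    .
0.66    .    .  128  129  127  121    .    .    .    .
0.69    .    .    .    .    .    .    .    .    .    .
side 0.68 [288.8, 107.4] 1161 [[0.456, 0.217, 0.085], [0.571, 0.271, 0.14], [0.658, 0.362, 0.214]]
0.42    .    .    .    .    .    .    .    .    .    .
0.45    .    .  211  209  203  201  201    .    .    .
0.48    .    .  203  212    .  187  191    .    .    .
0.51    .    .  185  199    .  165  170  176    .    .
0.54    .  178  169    .    .    .    .    .    .    .
0.57    .    .  140  151    .  117  113    .    .    .
0.60    .    .  122    .    .   98  104    .    .    .
0.63    .    .  105  114  105  102   96    .    .    .
0.66    .    .  120  127  123  121  117    .    .    .
0.69    .    .    .    .    .    .    .    .    .    .
```

```bash
python3 -m handwheel '[[1,-0.2,-1,0,0],[1,-0.8,-3,0,0],[1,-1.6,-6,0,0],[1,-2.5,-9.5,0,0],[1,-3.4,-13,0,0],[1,-4.4,-16.5,0,0],[1,-5.3,-20,0,0],[1,-6,-22.5,0,0]]' && python3 -m handwheel '[[1,-0.4,-1.5,0,0],[1,-0.6,-2.2,-1,0],[1,-0.6,-2.3,-3,0],[1,-0.6,-2.3,-5,0],[1,-0.6,-2.3,-6,0],[1,-0.6,-2.3,-6.5,0],[1,-0.6,-2.3,-6.5,0]]'
```

```text
time_s: 21.62
tcp_pos: [0.4786, 0.0046, 0.1864]
eef_rot: [-180.0, -0.0, -4.0]
contact_force: [-0.1, 0.2, -3.2]
gripper_width: 0.0238
gripper_force: 58.5
time_s: 22.5
tcp_pos: [0.4745, -0.0153, 0.1212]
eef_rot: [180.0, 0.0, -3.9]
contact_force: [-0.2, 0.7, -1.9]
gripper_width: 0.0238
gripper_force: 58.5
```

```bash
python3 -m handwheel '[[1,0,0,-0.4,0],[1,-0.4,0,-0.9,0],[1,-1.2,0,-1.7,0],[1,-1.8,0,-2.5,0],[1,-2.4,0,-3.4,0],[1,-2.9,0,-4.2,0],[1,-3.3,0,-5.1,0],[1,-3.3,0,-5.1,0]]' 12
```

```text
time_s: 23.5
tcp_pos: [0.4409, -0.0154, 0.0695]
eef_rot: [180.0, 0.1, -3.9]
contact_force: [0.2, -0.7, -0.9]
gripper_width: 0.0236
gripper_force: 12.0
```

```bash
python3 -m handwheel '[[1,-0.3,0,-0.8,0],[1,-0.6,0,-1.6,0],[1,-0.8,0,-2.4,0],[1,-0.9,0,-3.1,0],[1,-0.9,0,-3.5,0],[1,-0.9,0,-3.5,0]]' 12; python3 - <<'E'
from h import *
for c in ("top","side"):
    p,d,W=snap(c,c+"11")
    x,y,z=W[...,0],W[...,1],W[...,2]
    h=cv2.cvtColor(p,cv2.COLOR_RGB2HSV); m=(h[...,0]>8)&(h[...,0]<24)&(h[...,1]>70)&(x>.26)&(x<.66)&(y>-.08)&(y<.18)&(z>.002)&(z<.25)
    for xa in np.arange(.30,.62,.03):
        print("%.2f"%xa,*["%4d"%(1000*np.median(z[k])) if (k:=m&(abs(x-xa)<.015)&(abs(y-ya)<.01)).sum()>2 else "   ." for ya in np.arange(-.05,.17,.02)])
E
```

```text
time_s: 24.25
tcp_pos: [0.4323, -0.0155, 0.0349]
eef_rot: [180.0, 0.0, -3.9]
contact_force: [-1.6, 0.7, -1.5]
gripper_width: 0.024
gripper_force: 12.0
0.30    .    .    .    .    .    .    .    .    .    .    .    .
0.33    .    .    .    .    .    .    .    .    .    .    .    .
0.36    .    .   37   14   13   14   12    .    .    .    .    .
0.39    .    .    .   15   16    .    .    .    .    .    .    .
0.42    .    .    .    .    .    .    .    .    .    .    .    .
0.45    .    .    .    .    .    .    .    .    .    .    .    .
0.48    .    .    .    .    .    .    .    .   24    .    .    .
0.51    .    .    .    .    .    .    6    8   14    .    .    .
0.54    .    .   23    7    6    7    7    7   21    .    .    .
0.57    .    .   51   51   52   50   50   49   48    .    .    .
0.60    .    .    .    .    .    .    .    .    .    .    .    .
0.30    .    .    .    .    .    .    .    .    .    .    .    .
0.33    .    .    .    .    .    .    .    .    .    .    .    .
0.36    .    .   22   29   12   13   13   12   19    .    .    .
0.39    .  126   22  108   14   13   12   12   19    .    .    .
0.42  132  127    .    .    .    .    .    .    .    .    .    .
0.45    .  138  120    .    .    .    .    .    .    .    .    .
0.48  125    .   23   10    8    8    8    9   17    .    .    .
0.51    .    .   16    9    7    8    7    8   17    .    .    .
0.54    .    .   17    7    6    6    6    6   15    .    .    .
0.57    .    .   34   51   50   49   49   46   26    .    .    .
0.60    .    .    .    .    .    .    .    .    .    .    .    .
```

```bash
python3 -m handwheel '[[1,-0.1,0,-0.4,0],[1,-0.1,0,-0.5,0],[0.43,-0.1,0,-0.5,0],[0.43,-0.1,0,-0.5,0],[0.43,-0.1,0,-0.5,0],[0.43,-0.1,0,2,0],[0.43,-0.1,0,7,0],[0.43,-0.1,-3,12,0]]' 12 && python3 -m handwheel '[[0.43,-1,-6,0,0],[0.43,-2,-12,0,0],[0.43,-3,-18,0,0],[0.43,-4,-24,0,0],[0.43,-4.8,-26.7,0,0],[0.43,-4.8,-26.7,0,0],[0.43,-4.8,-26.7,0,0]]' 30; python3 - <<'E'
from h import *
W0=np.load("top0.npy")
p,d,W=snap("top","top12")
x,y,z=W[...,0],W[...,1],W[...,2]
h=cv2.cvtColor(p,cv2.COLOR_RGB2HSV); m=(h[...,0]>8)&(h[...,0]<24)&(h[...,1]>70)&(x>.26)&(x<.66)&(y>-.08)&(y<.18)&(z>.002)&(z<.25)
for xa in np.arange(.30,.62,.03):
    print("%.2f"%xa,*["%4d"%(1000*np.median(z[k])) if (k:=m&(abs(x-xa)<.015)&(abs(y-ya)<.01)).sum()>2 else "   ." for ya in np.arange(-.05,.17,.02)])
for q in ["tub","lid","knife","loop_tool","rib","jar","clay_lump","mallet","scrap_bud","scrap_slab","scrap_block","scrap_stem"]:
    for o in finder.cut_out("top",q)[:4]:
        w=W[o["region"]]; w=w[~np.isnan(w[:,0])]
        if o["p"]>.25 and len(w): print(q,round(o["p"],2),np.round(o["pixel"]),len(w),"med",np.round(np.median(w,0),3),np.round(np.percentile(w,2,0),3),np.round(np.percentile(w,98,0),3))
# image difference of loop tool region
a=cv2.imread("pics/top0.png").astype(int); b=cv2.imread("pics/top12.png").astype(int)
dd=np.abs(a-b).sum(2)>60; dd[:, :120]=0
n,l,s,c=cv2.connectedComponentsWithStats(dd.astype(np.uint8))
for i in range(1,n):
    if s[i,4]>8: print("diff",s[i],np.round(c[i]))
E
```

```text
time_s: 25.35
tcp_pos: [0.4314, -0.045, 0.1568]
eef_rot: [180.0, 0.0, -3.7]
contact_force: [1.6, -1.3, -1.0]
gripper_width: 0.0497
gripper_force: 0.0
time_s: 26.22
tcp_pos: [0.3832, -0.3123, 0.1551]
eef_rot: [-180.0, 0.0, -3.9]
contact_force: [-0.7, -0.4, -0.6]
gripper_width: 0.0503
gripper_force: 0.0
0.30    .    .    .    .    .    .    .    .    .    .    .    .
0.33    .    .    .    .    .    .    .    .    .    .    .    .
0.36    .    .    .    7    6    5    5    5    7    .    .    .
0.39    .    .   20    7    5    6    5    5    8    .    .    .
0.42    .   40   40    6    6    5    5    6   13   40    .    .
0.45    .   41   26    6    6    5    5    5   21   40    .    .
0.48    .    .   24    5    5    5    6    6   14    .    .    .
0.51    .    .   23    6    5    6    6    6   16    .    .    .
0.54    .    .   21    6    6    5    6    6   20    .    .    .
0.57    .    .   50   51   51   50   50   50   49    .    .    .
0.60    .    .    .    .    .    .    .    3    .    .    .    .
tub 0.97 [176. 270.] 4757 med [0.391 0.324 0.009] [0.293 0.2   0.002] [0.486 0.403
[... 1124 characters left out ...]
 [0.39  0.277 0.042]
scrap_block 0.64 [212. 270.] 56 med [0.393 0.227 0.032] [0.379 0.221 0.026] [0.407 0.236 0.037]
scrap_block 0.33 [276. 244.] 3319 med [0.461 0.057 0.007] [ 0.361 -0.008  0.001] [0.569 0.123 0.054]
diff [529 136   2   8  10] [530. 140.]
diff [533 160   4  15  19] [534. 166.]
diff [  195   169   310   231 28982] [346. 288.]
diff [536 176   5  22  30] [538. 186.]
diff [202 191   2   7  10] [202. 194.]
diff [196 199   9  12  39] [200. 204.]
diff [540 199   4  22  24] [542. 209.]
diff [545 228   4  17  22] [546. 237.]
diff [ 136  231   79   78 3466] [181. 271.]
diff [477 243   8   3   9] [481. 244.]
diff [550 255   3  11  13] [551. 260.]
diff [278 381  36  19 450] [294. 392.]
```

```bash
python3 -m handwheel '[[0.43,0,0.1,-5,0],[0.43,0,0.1,-10,0],[0.43,0,0.1,-13.4,0],[0.43,0,0.1,-13.4,0],[1,0,0.1,-13.4,0],[1,0,0.1,-13.4,0],[1,0,0.1,-13.4,0],[1,0,0.1,-13.4,0]]' 40; python3 - <<'E'
from h import *
for n in ("top0","top12"):
    b=cv2.imread(f"pics/{n}.png")[150:220,185:225].astype(int); m=(b[...,2]>b[...,1]*1.5)&(b[...,2]>60); v,u=np.nonzero(m); print(n,m.sum(),u.mean()+185,v.mean()+150,u.min()+185,u.max()+185,v.min()+150,v.max()+150, np.polyfit(v,u,1)[0])
    b=cv2.imread(f"pics/{n}.png")[150:220,185:225]; print(b[40:62:3,8:24,1])
E
```

```text
time_s: 27.88
tcp_pos: [0.3843, -0.3117, 0.0226]
eef_rot: [180.0, -0.1, -3.9]
contact_force: [0.1, 1.7, 8.0]
gripper_width: 0.0277
gripper_force: 40.0
top0 93 201.93548387096774 182.66666666666666 200 204 167 198 -0.08826601671309209
[[ 98  96  96  98  94  98  84  66  76  70  40  93  97  97  96  97]
 [ 98  97  97  95  97  97  72  71  78  62  64  94  96  97  97  96]
 [ 96  94  94  96  97  96  65  74  78  46  89  97  95  95  94  96]
 [ 98  97  94  96 100  98  79 103  76  68  96  99  97  96  95  93]
 [100 101  98  83 110 132  81  71  85 133  94  98  98  98  98 100]
 [ 96 100  94 105 130  85  98  96  98  90 134  88 100 100  98  98]
 [ 98  99  98  97  83 103 127 123 117  84 101  98  95  97  98  96]
 [ 96  99 101 101 100  98 100  76  98  99 100  99  96  95  97  98]]
top12 95 202.21052631578948 182.7157894736842 200 205 167 198 -0.08652512872865846
[[114 109 112 114 109 114 113  78  87  87  41 108 112 113 112 112]
 [112 113 112 111 113 113  96  76  87  80  34 110 111 113 114 112]
 [111 109 109 112 111 110  84  84  91  70  67 112 111 110 109 112]
 [114 113 110 110 114 114  87 127 120  53  98 113 112 111 110 108]
 [116 116 115 111 121 142 117  83  97 136 139 102 114 114 113 115]
 [112 116 111 111 150 104 113 112 113 114 134 131 105 116 115 113]
 [114 114 114 114 114 101 154 120 152  78 116 113 110 112 114 111]
 [111 115 117 118 116 113 116  88 114 115 117 116 112 111 112 113]]
```

```bash
python3 -m handwheel '[[1,0,0,1,0],[1,0,0,4,0],[1,0,0,8,0],[1,1,1,12,0],[1,2.5,3,16,0],[1,4,6,18,0],[1,5.5,9.5,18,0],[1,7,13.5,18,0]]' && python3 -m handwheel '[[1,1,4,0,0],[1,2,8,0,0],[1,2.5,12,0,0],[1,2.5,16,0,0],[1,2.5,20,0,0],[1,2,24,0,0],[1,1,28,0,0],[1,0,32,0,0]]' && python3 -m handwheel '[[1,-1.5,4,0,0],[1,-3,8,0,0],[1,-4.5,11.5,0,0],[1,-5.8,14.3,0,0],[1,-6.5,15.8,0,0],[1,-6.5,15.8,0,0],[1,-6.5,15.8,0,0]]'; python3 - <<'E'
from h import *
for c in ("top","side"):
    p,d,W=snap(c,c+"13"); x,y,z=W[...,0],W[...,1],W[...,2]
    m=(np.hypot(x-.39,y-.302)<.14)&(z>.15)&(z<.215); q=W[m]
    hsv=cv2.cvtColor(p,cv2.COLOR_RGB2HSV); k=m&(hsv[...,1]<60)&(hsv[...,2]>90); q=W[k]
    (a,b),rr=cv2.minEnclosingCircle(q[:,:2].astype(np.float32)); A=np.c_[q[:,:2],np.ones(len(q))]
    print(c,len(q),np.round([a,b,rr],3),np.round(np.linalg.lstsq(A,q[:,2],rcond=None)[0],3),np.round(np.median(q,0),3),np.round(q.min(0),3),np.round(q.max(0),3))
    m=(np.hypot(x-.39,y-.302)<.13)&(z>.09)&(z<.108); print("rim",m.sum(),np.round(W[m].min(0),3) if m.any() else 0,np.round(W[m].max(0),3) if m.any() else 0)
E
```

```text
time_s: 28.88
tcp_pos: [0.4535, -0.1754, 0.2023]
eef_rot: [-180.0, -0.1, -3.9]
contact_force: [0.9, -0.1, -1.4]
gripper_width: 0.0275
gripper_force: 40.0
time_s: 29.88
tcp_pos: [0.4526, 0.1446, 0.2019]
eef_rot: [-180.0, -0.0, -3.9]
contact_force: [1.5, 0.9, -1.5]
gripper_width: 0.0272
gripper_force: 40.0
time_s: 30.75
tcp_pos: [0.3884, 0.3008, 0.2013]
eef_rot: [180.0, 0.0, -3.9]
contact_force: [-0.2, 0.9, -1.3]
gripper_width: 0.0276
gripper_force: 40.0
top 3920 [0.388 0.3   0.112] [-0.003 -0.001  0.195] [0.378 0.283 0.193] [0.277 0.188 0.186] [0.498 0.396 0.2  ]
rim 178 [0.302 0.198 0.09 ] [0.48  0.251 0.106]
side 1913 [0.387 0.298 0.116] [-0.003  0.001  0.194] [0.385 0.273 0.193] [0.279 0.184 0.186] [0.499 0.397 0.214]
rim 312 [0.285 0.194 0.09 ] [0.493 0.364 0.104]
```

```bash
python3 -m handwheel '[[1,0.1,0.1,-2.5,0],[1,0.1,0.1,-5,0],[1,0.1,0.1,-6.5,0],[1,0.1,0.1,-7.5,0],[1,0.1,0.1,-8.2,0],[1,0.1,0.1,-8.6,0],[1,0.1,0.1,-8.6,0]]'
```

```text
time_s: 31.72
tcp_pos: [0.3894, 0.3027, 0.1153]
eef_rot: [-180.0, -0.0, -3.9]
contact_force: [-0.2, 0.2, -1.3]
gripper_width: 0.0274
gripper_force: 40.0
```

```bash
python3 -m handwheel '[[1,0,0,-0.1,0],[1,0,0,-0.1,0],[0.43,0,0,-0.1,0],[0.43,0,0,-0.1,0],[0.43,0,0,-0.1,0],[0.43,0,0,2,0],[0.43,0,0,7,0],[0.43,0,0,12,0]]' && python3 -m handwheel '[[0.43,2,-6,2,0],[0.43,5,-11,2,0],[0.43,8,-16,2,0],[0.43,10,-22,2,0],[0.43,10,-28,2,0],[0.43,10,-34,2,0],[0.43,10,-34,2,0]]'; python3 - <<'E'
from h import *
for c in ("top","side"):
    p,d,W=snap(c,c+"14"); x,y,z=W[...,0],W[...,1],W[...,2]
    hsv=cv2.cvtColor(p,cv2.COLOR_RGB2HSV); k=(np.hypot(x-.39,y-.302)<.12)&(z>.095)&(z<.125)&(hsv[...,2]>100); q=W[k]
    (a,b),rr=cv2.minEnclosingCircle(q[:,:2].astype(np.float32)); A=np.c_[q[:,:2]-[.389,.302],np.ones(len(q))]
    print(c,len(q),np.round([a,b,rr],3),np.round(np.linalg.lstsq(A,q[:,2],rcond=None)[0],4))
    for q in ["tray","loop_tool","knife","rib","jar","clay_lump"]:
        for o in finder.cut_out(c,q)[:1]:
            w=W[o["region"]]; w=w[~np.isnan(w[:,0])]; print(q,round(o["p"],2),np.round(np.median(w,0),3),np.round(np.percentile(w,98,0),3))
print(get_state()["time_s"])
E
```

```text
time_s: 32.72
tcp_pos: [0.3892, 0.3022, 0.2365]
eef_rot: [180.0, 0.0, -3.9]
contact_force: [0.9, 0.5, -0.2]
gripper_width: 0.0506
gripper_force: 0.0
time_s: 33.6
tcp_pos: [0.4888, -0.041, 0.2551]
eef_rot: [180.0, 0.0, -4.2]
contact_force: [-0.4, 0.4, -0.1]
gripper_width: 0.0499
gripper_force: 0.0
top 93 [0.333 0.394 0.028] [ 0.0421 -0.0578  0.114 ]
tray 0.73 [0.419 0.054 0.006] [0.476 0.128 0.043]
knife 0.76 [ 0.608 -0.286  0.008] [ 0.677 -0.266  0.014]
rib 0.81 [0.582 0.445 0.007] [0.613 0.469 0.651]
jar 0.59 [ 0.614 -0.285  0.008] [ 0.678 -0.265  0.014]
clay_lump 0.71 [ 0.654 -0.441  0.068] [ 0.708 -0.402  0.075]
side 2088 [0.39  0.301 0.115] [-0.0007  0.0032  0.1061]
tray 0.75 [0.461 0.056 0.007] [0.568 0.117 0.052]
knife 0.64 [ 0.608 -0.288  0.006] [ 0.686 -0.262  0.013]
jar 0.96 [0.674 0.392 0.063] [0.708 0.434 0.102]
clay_lump 0.79 [ 0.655 -0.467  0.066] [ 0.713 -0.413  0.072]
34.3
```

```bash
python3 -c "
from plant import r
print(r.close_job())"
```

```text
the job is handed in; nothing more can be done
None
```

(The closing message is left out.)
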